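# Brake lever check on a scooter handlebar

### The arm

A 7-joint arm with a two-finger parallel gripper is mounted at the origin on the work surface. World frame = base frame: x ahead of the robot, y to its left, z up, the work surface at z = 0. Lengths are in m, angles in rad, forces in N, time in s.
With the tool pointing down it reaches from about 0.4 to 0.85 m from the base axis. Payload 10.4 kg.
Tool frame: the origin (TCP) lies at the centre of the arm's flange, where the gripper is bolted on; the fingertips stand 173 mm ahead of it and the grasp point (between the pads) lies 155 mm ahead of it (manip.nose_length is the distance from the TCP to the fingertips, in m); z points along the fingers, x is the direction in which the jaws open and shut, and the axes are right-handed (so a half turn about z gives the same grasp; the last joint's range is limited). The gripper opens to 85 mm and grips with 20 to 120 N. Pads are 22 mm wide; open, the fingers measure 114 mm over their backs; the gripper's body (76 mm by 85 mm) begins 54 mm behind the grasp point. The pads swing forward as they close: fully open they stand 13 mm farther back than shut.
Start: joints at [-1.347, 0.332, -0.065, 1.46, 0.022, 1.35, -0.088], TCP at [0.153, 0.606, 0.405] pointing down, gripper open.
Joint ranges: [-2.6, 2.6], [-0.5, 2.12], [-1.47, 1.34], [0.16, 2.42], [-1.27, 4.41], [0.06, 2.06], [-2.6, 2.6]. Speed limits (rad/s): [2.22, 2.22, 2.79, 2.79, 3.14, 3.14, 3.14].

### API

Orientations are given as a unit quaternion [x, y, z, w].
In Python, from workcell import status, cams, order, manip gives the robot as it stands.
- The arm moves only by the tool servo_tool, never from a script. Its argument "motion" is a list that holds one entry, the list of rows, each a list of 6 numbers: the shift along the tool's x, y, z in units of 50 mm (1.0 is 50 mm), then the turn, a rotation vector about the tool's x, y, z in units of 5 degrees (1.0 is 5 degrees). In form: [[[x, y, z, ax, ay, az], ...]]. A call has 1 to 12 rows; each row shifts and turns the pose as measured when the row begins, along the tool's axes as they then stand; what a row does not reach is not made up. A row lasts 1/10 s, in which the tool goes at most 50 mm and 8.59 degrees, less where a joint would pass 70% of its speed; a pose out of reach is approached as far as the arm can. A call is refused whole if a number of a shift passes 1 or a number of a turn 1, either way. A call with a gripper value outside its range is refused whole. "jaw" is the closure in counts, from 0 (fully open) to 255 (shut), set as the call begins (left out, the last holds). The fingers move at their own pace and stop on an object; "force" is the grip in N (left out, the last holds). Time passes only in rows, so rows that do not move let the fingers close. It gives the time, the measured TCP pose, the force and the opening at its end, in the units of the state.
- status.get_obs(): the state, without advancing time (a new reading comes with each control period).
- cams.camera(name): name is "side" or "top"; returns a dict with "color" (384x512x3 uint8, red, green, blue), "vertical_fov" (degrees; the focal length in pixels is half the picture's height over the tangent of half this angle, whatever the lens; pixels are square), "cx", "cy" (the principal point, pixels), "extrinsics" (4x4, takes a point from camera to world coordinates). Camera axes: x right, y down, z forward; pixel columns grow to the right and rows downward; lengths in m; the calibration is good to about 2 mm. A picture is of the moment at which its call begins. There is no depth.
- order.hand_in(): hands the job in, once; it reports no verdict.
The state is a dict: "clock": time; "joint_pos": joint angles; "joint_velocities": joint speeds; "tau": joint torques, N m; "position": TCP position; "ee_rot": TCP orientation; "ft_force": force on the tool from outside, world axes, zero at the start; "torque": the same for the moment, N m; "grip_width": opening from 0.0 (shut) to 1.0 (fully open).
Only numpy, scipy, OpenCV 4.12 (cv2) and the standard library are available. Lean on these libraries where they do the work, as an engineer would, in place of code of your own. Each camera call takes 0.05 s, during which the arm holds its last target.

### The job

Check both brake levers of the scooter handlebar on the workshop table. With closed fingers, and without gripping anything, press the long lever gently in towards the bar until it comes up against its stop, keep it there for about a second and let it spring right back; then do the same with the short lever. Touch only the levers, not the rubber grips, leave everything else on the table where it is, and finish clear with both levers fully out.

Things in the scene. Friction and masses are not known exactly. Their poses are not given: they have to be found in the camera images.
- handlebar: child's scooter handlebar bolted down in a stand: foot 150 x 130 x 12 mm, stem, level bar 400 mm long, its axis 125 mm above the table. Origin: under the middle of the bar, on the table. x: level, from the levers (robot side) to the bar; y: along the bar to the long lever's side. Brake housings 54-76 mm from the middle reach 52 mm in front of the bar's axis, 18 mm above it
- lever_long (a joint): LONG brake lever, plain aluminium, on the +y half of the bar, swinging level about a vertical pivot. 0 rad = fully out (springs back there), grows as it is pushed in towards the bar; hard stop at 0.32 rad, still clear of the rubber grip. Spring: about 5 N at the press point at the stop
- long_press (a point): press point on the long lever's front face (robot side), 90 mm outboard of its pivot, mid height; moves with the lever. x: into the lever, towards the bar; z up. Straight blade 16 mm high (8 either side), 12 mm thick, rounded end 34 mm further outboard. At rest 81 mm in front of the bar's axis, 125 mm high; in front and below only loose things under 25 mm high
- long_pivot (a point): pivot axis (vertical) of the long lever, 45 mm in front of the bar's axis and 65 mm from its middle, height 125 mm; fixed to the handlebar. At rest the press point lies 36 mm in front of it and 90 mm outboard
- lever_short (a joint): the SHORT brake lever, plain aluminium, on the -y half of the bar. As the long one: 0 rad = fully out, grows as pushed in; hard stop at 0.40 rad, still clear of the grip. About 6 N at the press point at the stop
- short_press (a point): press point on the front face of the short lever, 55 mm outboard of its pivot; axes as for the long lever. Same blade section (16 mm high, 12 mm thick); its free end is 29 mm further outboard. At rest 81 mm in front of the bar's axis, 125 mm high
- short_pivot (a point): pivot axis (vertical) of the short lever, mirror image of the long one's; at rest the press point lies 36 mm in front of it and 55 mm outboard
- grip_long: dark grey ribbed rubber grip on the bar behind the long lever, 34 mm across and 111 mm long with a 42 mm end flange; fixed. Origin: its inner end, on the bar's axis. Not to be touched
- grip_short: the same rubber grip behind the short lever. Not to be touched
- cup: white lidded takeaway cup with brown card sleeve, upright, 82 mm across, 106 mm tall, standing in front of the stem between the levers; loose. Origin: centre of its underside. Leave alone
- tape: roll of clear tape lying flat, 84 mm across, 22 mm high, on the table near or below the long lever; loose. Origin: centre of its underside. Leave alone
- sharpener: small grey pencil sharpener, 28 x 18 x 15 mm, on the table near or below the short lever; loose. Origin: centre of its underside. Leave alone
- marker: white marker pen with black cap, about 130 mm long, 16 mm high, on the table behind the bar; loose. Origin: underside, 2 mm from the middle of its length. Leave alone
- water: clear water bottle, upright, 64 mm across, 200 mm tall, to the robot's right; loose. Origin: centre of its underside. Leave alone
- foil_tray: open foil tray holding biscuits, 160 x 120 x 30 mm, to the robot's left; loose. Origin: centre of its underside. Leave alone

How it is judged:
By the outcome, as a careful person would: the job done as asked, in the order asked, and still so for the second after the job is handed in, with the robot touching nothing.
It also fails if it takes over 58 s, if anything falls off the work surface, if the arm or the gripper's body presses on something with over 40 N, if the wrist force passes 120 N, or if a joint passes its speed limit or range.

## Working session

There is one attempt and no reset: what is moved stays moved. The work goes in short steps, Python scripts to look and compute and a tool call to move; the robot and the scene stay as the last step left them, time stands still between calls to the robot, and variables do not carry over. Pictures are saved under pics/ and viewed, and the job is handed in when it is done.

Besides the shell and the picture viewer there is one more tool, called as name(argument=value, ...), one argument or row to a line, values as JSON. servo_tool: Moves the arm, as the interface text tells. Its arguments: {"type":"object","properties":{"motion":{"type":"array","items":{"type":"array","items":{"type":"array","items":{"type":"number"}}}},"jaw":{"type":"number"},"force":{"type":"number"}},"required":["motion"]}

```bash
ls; mkdir -p pics
python3 - <<'E'
from workcell import status,cams,order,manip
import cv2,numpy as np
o=status.get_obs()
for k,v in o.items(): print(k,np.round(v,4))
print(manip.nose_length)
for n in("side","top"):
    c=cams.camera(n); print(n,c["vertical_fov"],c["cx"],c["cy"],np.round(c["extrinsics"],4).tolist())
    cv2.imwrite(f"pics/{n}0.png",c["color"][:,:,::-1])
    np.save(f"{n}0.npy",c["color"])
E
```

```text
pics
clock 0.0
joint_pos [-1.3466  0.3329 -0.0647  1.461   0.0216  1.3499 -0.0885]
joint_velocities [-0.0001  0.0015 -0.0004  0.0002  0.0023 -0.0011  0.0006]
tau [-7.00000e-04 -6.25439e+01  4.87000e-02 -3.91607e+01  1.61000e-02
  9.90000e-03 -0.00000e+00]
position [0.1527 0.6059 0.4039]
ee_rot [ 7.888e-01  6.147e-01 -5.000e-04  5.000e-04]
ft_force [ 1.3014 -0.8068 -0.1077]
torque [ 0.0181  0.0035 -0.0157]
grip_width 1.0023
0.1734
side 45.42295596608659 251.96759312706845 192.4027168235138 [[0.9943, -0.0691, 0.0806, 0.4931], [-0.106, -0.6816, 0.724, -0.8402], [0.0049, -0.7284, -0.6851, 0.9128], [0.0, 0.0, 0.0, 1.0]]
top 52.281861997051365 256.76036704939736 194.86684631059458 [[0.0162, -0.9862, 0.1647, 0.3409], [-0.9998, -0.0145, 0.0115, -0.007], [-0.009, -0.1648, -0.9863, 1.3908], [0.0, 0.0, 0.0, 1.0]]
```

View pics/side0.png

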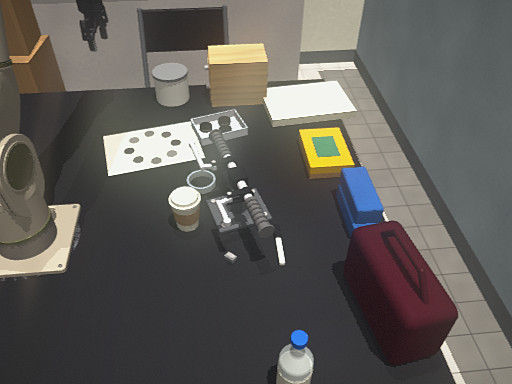

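View pics/top0.png

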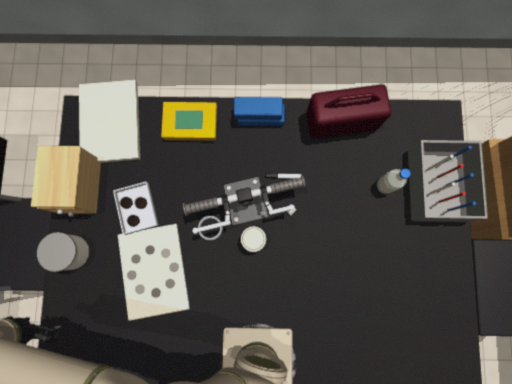

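The top view shows the bar running from about (185,208) to (304,185), the long lever at about (195-235, 225), the short lever at about (270-295, 209) and the cup at (253,239). I'll zoom in.

Run:
```python
import cv2,numpy as np
t=np.load("top0.npy")[160:260,175:315,::-1]
cv2.imwrite("pics/t1.png",cv2.resize(t,None,fx=5.5,fy=5.5,interpolation=cv2.INTER_CUBIC))
s=np.load("side0.npy")[100:280,150:310,::-1]
cv2.imwrite("pics/s1.png",cv2.resize(s,None,fx=3.3,fy=3.3,interpolation=cv2.INTER_CUBIC))
```

```text
(no output)
```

View pics/t1.png

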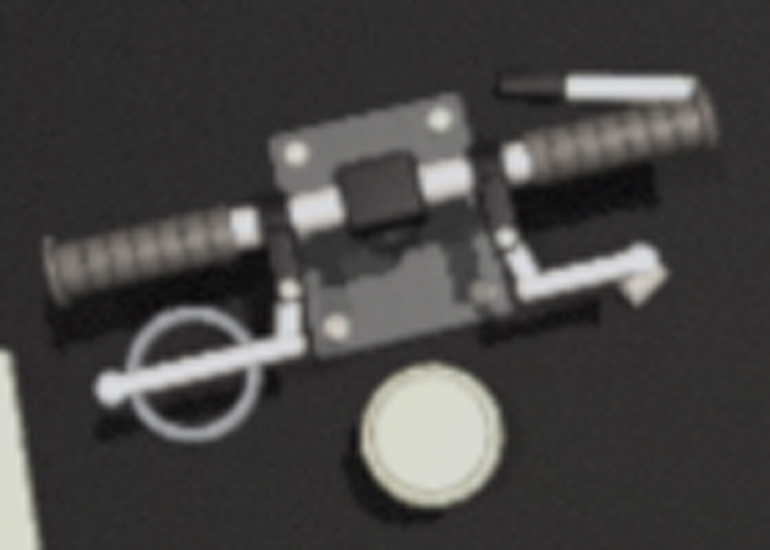

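View pics/s1.png

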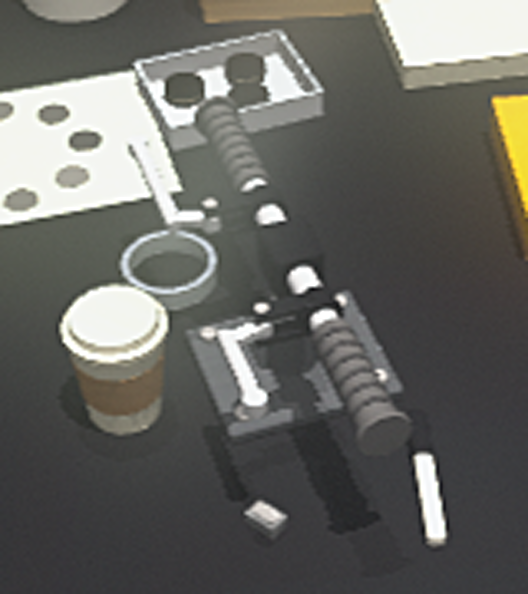

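The bar's grip ends are at crop (55,268) and (710,120). The long blade runs from (300,340) to its ball end at (110,389), and the short one from (525,290) to (645,258). The tape lies under the long lever and the sharpener under the tip of the short one.

```bash
cat > h.py <<'E'
import numpy as np,cv2
from workcell import status,cams,order,manip
from scipy.spatial.transform import Rotation as R
CAL={}
def cal(n):
    if n not in CAL: CAL[n]=np.load(n+"cal.npy",allow_pickle=True).item()
    return CAL[n]
def ray(n,u,v):
    c=cal(n);f=192/np.tan(np.radians(c["vertical_fov"]/2));E=c["extrinsics"]
    return E[:3,3],E[:3,:3]@np.array([(u-c["cx"])/f,(v-c["cy"])/f,1])
def onz(n,u,v,z):
    o,d=ray(n,u,v);return o+d*(z-o[2])/d[2]
def proj(n,p):
    c=cal(n);f=192/np.tan(np.radians(c["vertical_fov"]/2));E=c["extrinsics"]
    q=E[:3,:3].T@(np.array(p)-E[:3,3]);return np.array([c["cx"]+f*q[0]/q[2],c["cy"]+f*q[1]/q[2]])
E
python3 - <<'E'
import numpy as np,h
for n in("side","top"):
    c=h.cams.camera(n);c=dict(c);c.pop("color");np.save(n+"cal.npy",c,allow_pickle=True)
def T(x,y,z): return h.onz("top",175+(x+.5)/5.5-.5,160+(y+.5)/5.5-.5,z)
def S(x,y,z): return h.onz("side",150+(x+.5)/3.3-.5,100+(y+.5)/3.3-.5,z)
pts={"gL":(55,269,.125),"gR":(708,119,.125),"w1":(245,227,.125),"w2":(317,210,.125),"w3":(445,181,.125),"w4":(517,162,.125),
"Lend":(110,389,.133),"Lin":(295,342,.133),"Lpiv":(289,289,.143),"Spiv":(506,237,.143),"Sin":(528,286,.133),"Send":(646,257,.133),"cup":(431,434,.106),"tape":(193,374,.022)}
P={k:T(*v) for k,v in pts.items()}
for k,v in P.items(): print(k,np.round(v,4))
a=P["gL"]-P["gR"];print(np.linalg.norm(a),np.degrees(np.arctan2(-a[0],a[1])))
W=np.array([P[k][:2] for k in("w1","w2","w3","w4")])
print("mid",W.mean(0),(P["gL"]+P["gR"])/2)
print("side Lend",S(137,145,.133),"Send",S(255,398,.133),"Lpiv",S(209,203,.143),"Spiv",S(261,307,.143),"w",[np.round(S(a,b,.125),4) for a,b in((257,187),(269,215),(303,280),(322,318))])
E
```

```text
gL [0.5037 0.2428 0.125 ]
gR [ 0.6001 -0.1449  0.125 ]
w1 [0.5306 0.1307 0.125 ]
w2 [0.5415 0.0881 0.125 ]
w3 [0.5601 0.0121 0.125 ]
w4 [ 0.5723 -0.0308  0.125 ]
Lend [0.4325 0.2057 0.133 ]
Lin [0.4617 0.0983 0.133 ]
Lpiv [0.4917 0.1018 0.143 ]
Spiv [ 0.5242 -0.0245  0.143 ]
Sin [ 0.4968 -0.0379  0.133 ]
Send [ 0.515  -0.1073  0.133 ]
cup [0.4107 0.0181 0.106 ]
tape [0.4509 0.172  0.022 ]
0.3995627326117843 13.966926268453493
mid [0.55111257 0.05000993] [0.55191163 0.04895811 0.125     ]
side Lend [0.43688187 0.19889252 0.133     ] Send [ 0.51672481 -0.10452258  0.133     ] Lpiv [0.49405911 0.10320996 0.143     ] Spiv [ 0.52699813 -0.02204775  0.143     ] w [array([0.5346, 0.1422, 0.125 ]), array([0.5418, 0.1051, 0.125 ]), array([0.5622, 0.0242, 0.125 ]), array([ 0.5726, -0.0196,  0.125 ])]
```

```bash
cat >> h.py <<'E'
th=np.radians(13.97);MID=np.array([.5515,.0495]);BX=np.array([np.cos(th),np.sin(th)]);BY=np.array([-np.sin(th),np.cos(th)])
def st(target=None,yaw=None):
    """target=(bar x,bar y,tcp z); yaw deg = desired heading of tool y"""
    o=status.get_obs();p=np.array(o["position"]);r=R.from_quat(o["ee_rot"]);M=r.as_matrix()
    d=p[:2]-MID
    y=np.degrees(np.arctan2(M[1,1],M[0,1]))
    print("t%.2f"%o["clock"],"bar xy mm",np.round([d@BX*1e3,d@BY*1e3],1),"z %.1f"%(p[2]*1e3),"yaw %.1f"%y,"toolz",np.round(M[:,2],3),"F bar",np.round([o["ft_force"][:2]@BX,o["ft_force"][:2]@BY,o["ft_force"][2]],1),"g",round(float(o["grip_width"]),3),"q",np.round(o["joint_pos"],2))
    if target is not None:
        w=np.array([*(MID+target[0]*BX+target[1]*BY),target[2]])-p
        if yaw is None: yaw=y
        Mt=np.array([[np.sin(np.radians(-yaw))*-1*-1,0,0]]) if 0 else None
        a=np.radians(yaw);ty=np.array([np.cos(a),np.sin(a),0]);tz=np.array([0,0,-1.]);tx=np.cross(ty,tz);Mt=np.c_[tx,ty,tz]
        print("delta units now-frame",np.round(M.T@w/.05,2),"target-frame",np.round(Mt.T@w/.05,2),"rot units",np.round(np.degrees(R.from_matrix(M.T@Mt).as_rotvec())/5,2))
E
python3 -c "
import h;h.st((-.115,.155,.35),5)"
```

```text
t0.20 bar xy mm [-252.7  636.3] z 404.2 yaw -14.1 toolz [-0.    -0.001 -1.   ] F bar [0.1 0.4 0.5] g 1.002 q [-1.35  0.33 -0.06  1.46  0.02  1.35 -0.09]
delta units now-frame [-7.19  6.96  1.09] target-frame [-9.08  4.22  1.08] rot units [-0.    0.01 -3.83]
```

servo_tool(
  motion=[
    [[0,0,0,0,0,-1],[0,0,0,0,0,-1],[0,0,0,0,0,-1],[0,0,0,0,0,-0.8]],
  ],
  jaw=255,
  force=20,
)

```text
clock: 0.6
position: [0.1526, 0.6058, 0.4032]
ee_rot: [0.672, 0.74, -0.001, 0.001]
ft_force: [-0.6, -0.2, -0.7]
grip_width: 0.33
```

```bash
python3 -c "
import h;h.st((-.115,.155,.35),5)"
```

```text
t0.60 bar xy mm [-252.8  636.2] z 403.2 yaw 5.5 toolz [-0.    -0.003 -1.   ] F bar [-0.6 -0.  -0.7] g 0.33 q [-1.31  0.34 -0.11  1.46  0.04  1.35  0.24]
delta units now-frame [-9.11  4.14  1.09] target-frame [-9.08  4.22  1.06] rot units [-0.01  0.03  0.1 ]
```

servo_tool(
  motion=[
    [[-0.75,0.35,0.09,0,0,0],[-0.75,0.35,0.09,0,0,0],[-0.75,0.35,0.09,0,0,0],[-0.75,0.35,0.09,0,0,0],[-0.75,0.35,0.09,0,0,0],[-0.75,0.35,0.09,0,0,0],[-0.75,0.35,0.09,0,0,0],[-0.75,0.35,0.09,0,0,0],[-0.75,0.35,0.09,0,0,0],[-0.75,0.35,0.09,0,0,0],[-0.5,0.25,0,0,0,0],[0,0,0,0,0,0]],
  ],
)

```text
clock: 1.8
position: [0.385, 0.2104, 0.3545]
ee_rot: [0.671, 0.742, -0.002, -0.001]
ft_force: [-0.5, 0.8, 0.5]
grip_width: -0.004
```

```bash
python3 -c "
import h;h.st((-.115,.155,.28),5)"
```

```text
t1.80 bar xy mm [-122.8  196.4] z 354.5 yaw 5.8 toolz [-0.003 -0.002 -1.   ] F bar [-0.3  0.9  0.5] g -0.004 q [-0.84 -0.05  0.23  2.    0.01  1.19  1.06]
delta units now-frame [-0.79  0.28  1.49] target-frame [-0.79  0.28  1.49] rot units [-0.04  0.02  0.15]
```

servo_tool(
  motion=[
    [[-0.4,0.1,0,0,0,0.1],[-0.4,0.1,0,0,0,0],[0,0,0.4,0,0,0],[0,0,0.4,0,0,0],[0,0,0.4,0,0,0],[0,0,0.3,0,0,0],[0,0,0,0,0,0],[0,0,0,0,0,0]],
  ],
)

```text
clock: 2.6
position: [0.3976, 0.1737, 0.2782]
ee_rot: [0.673, 0.74, -0.0, -0.001]
ft_force: [0.7, 0.2, 0.4]
grip_width: 0.0
```

Run:
```python
import h,cv2
h.st((-.092,.155,.28),5)
t=h.cams.camera("top")["color"][160:260,175:315,::-1]
s=h.cams.camera("side")["color"][70:280,130:330,::-1]
t=cv2.resize(t,None,fx=4,fy=4,interpolation=cv2.INTER_CUBIC);s=cv2.resize(s,None,fx=3.8,fy=2.8,interpolation=cv2.INTER_CUBIC)
cv2.imwrite("pics/t2.png",t);cv2.imwrite("pics/s2.png",s)
```

```text
t2.60 bar xy mm [-119.4  157.6] z 278.2 yaw 5.4 toolz [-0.002  0.001 -1.   ] F bar [ 0.7 -0.   0.4] g 0.0 q [-0.79  0.02  0.28  2.11 -0.01  1.02  1.16]
delta units now-frame [ 0.03  0.55 -0.04] target-frame [ 0.03  0.55 -0.04] rot units [-0.02 -0.01  0.08]
```

View pics/t2.png

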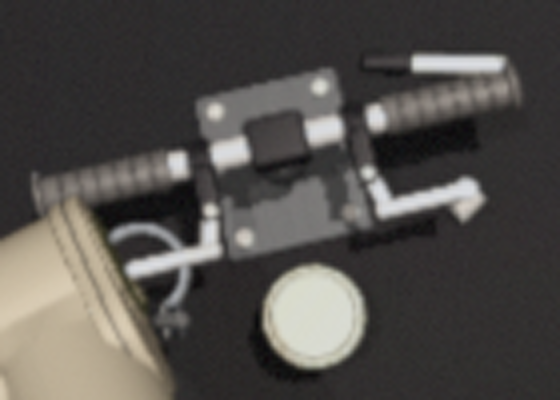

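View pics/s2.png

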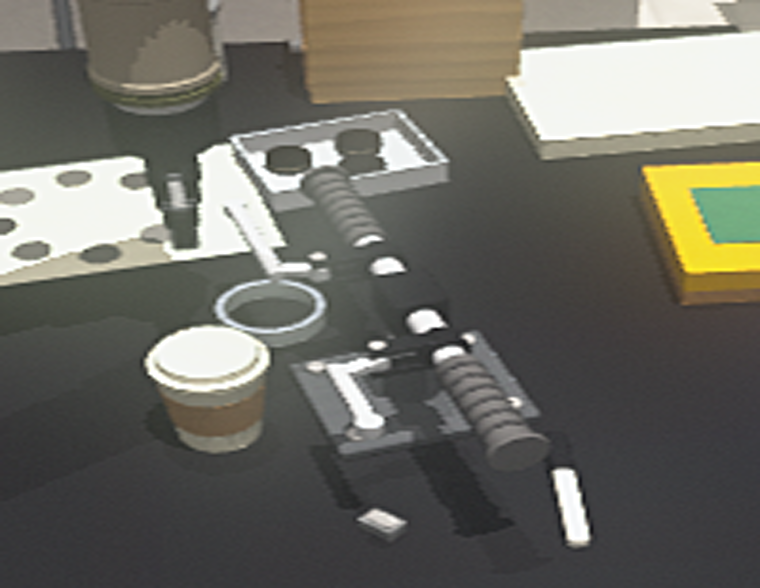

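The closed fingers are hanging in front of the long lever, at about (180,210) in the side crop, with a clear gap. The top view shows nothing else near them, so I'll advance.

servo_tool(
  motion=[
    [[0.03,0.2,0,0,0,0],[0.03,0.2,0,0,0,0],[0.01,0.08,0,0,0,0],[0.01,0.06,0,0,0,0],[0,0,0,0,0,0]],
  ],
)

```text
clock: 3.2
position: [0.4271, 0.1817, 0.2805]
ee_rot: [0.673, 0.74, 0.001, -0.001]
ft_force: [-3.0, -0.3, 1.1]
grip_width: 0.002
```

```bash
python3 -c "
import h;h.st((-.062,.155,.28),5)"
```

```text
t3.20 bar xy mm [-88.8 158.3] z 280.5 yaw 5.4 toolz [ 0.     0.003 -1.   ] F bar [-3.   0.5  1.1] g 0.002 q [-0.78  0.09  0.29  2.03 -0.03  1.02  1.2 ]
delta units now-frame [0.01 0.54 0.01] target-frame [0.02 0.54 0.01] rot units [ 0.01 -0.04  0.08]
```

servo_tool(
  motion=[
    [[0.02,0.12,0,0,0,0],[0.02,0.12,0,0,0,0],[0,0,0,0,0,0]],
  ],
)

```text
clock: 3.5
position: [0.4387, 0.1858, 0.2801]
ee_rot: [0.672, 0.74, 0.0, -0.002]
ft_force: [-3.0, -1.0, 2.9]
grip_width: 0.001
```

```bash
python3 -c "
import h;h.st((-.062,.155,.28),5)"
```

```text
t3.50 bar xy mm [-76.5 159.5] z 280.1 yaw 5.5 toolz [-0.003  0.004 -1.   ] F bar [-3.1 -0.2  2.9] g 0.001 q [-0.77  0.12  0.3   2.01 -0.05  1.02  1.21]
delta units now-frame [-0.05  0.3   0.  ] target-frame [-0.04  0.3   0.  ] rot units [-0.03 -0.04  0.1 ]
```

servo_tool(
  motion=[
    [[0,0.08,0,0,0,0],[0,0.05,0,0,0,0],[0,0,0,0,0,0]],
  ],
)

```text
clock: 3.8
position: [0.4444, 0.1876, 0.2798]
ee_rot: [0.672, 0.741, -0.0, -0.004]
ft_force: [-4.9, -1.0, 3.9]
grip_width: 0.002
```

```bash
python3 -c "
import h;h.st((-.062,.155,.28),5)"
```

```text
t3.80 bar xy mm [-70.6 159.9] z 279.8 yaw 5.6 toolz [-0.006  0.004 -1.   ] F bar [-5.   0.2  3.9] g 0.002 q [-0.77  0.13  0.3   1.99 -0.05  1.03  1.22]
delta units now-frame [-0.07  0.18 -0.01] target-frame [-0.07  0.19 -0.  ] rot units [-0.06 -0.06  0.12]
```

servo_tool(
  motion=[
    [[0,0.06,0,0,0,0],[0,0,0,0,0,0]],
  ],
)

```text
clock: 4.0
position: [0.4468, 0.1885, 0.2798]
ee_rot: [0.672, 0.741, -0.001, -0.005]
ft_force: [-4.6, 0.2, 3.1]
grip_width: -0.002
```

```bash
python3 -c "
import h;h.st((-.062,.155,.28),5)"
```

```text
t4.00 bar xy mm [-68.1 160.2] z 279.8 yaw 5.6 toolz [-0.008  0.005 -1.   ] F bar [-4.4  1.3  3.1] g -0.002 q [-0.77  0.14  0.3   1.98 -0.06  1.03  1.23]
delta units now-frame [-0.08  0.13 -0.01] target-frame [-0.08  0.14 -0.  ] rot units [-0.08 -0.06  0.13]
```

servo_tool(
  motion=[
    [[0,0.06,0,0,0,0],[0,0,0,0,0,0]],
  ],
)

```text
clock: 4.2
position: [0.4492, 0.1893, 0.2798]
ee_rot: [0.671, 0.741, -0.001, -0.005]
ft_force: [-4.9, -0.3, 3.0]
grip_width: 0.004
```

```bash
python3 -c "
import h;h.st((-.062,.155,.28),5)"
```

```text
t4.20 bar xy mm [-65.6 160.4] z 279.8 yaw 5.7 toolz [-0.009  0.005 -1.   ] F bar [-4.8  0.9  3. ] g 0.004 q [-0.77  0.14  0.3   1.98 -0.06  1.03  1.23]
delta units now-frame [-0.1   0.09 -0.  ] target-frame [-0.09  0.09 -0.  ] rot units [-0.1  -0.07  0.13]
```

servo_tool(
  motion=[
    [[0,0.06,0,0,0,0],[0,0,0,0,0,0]],
  ],
)

```text
clock: 4.4
position: [0.4515, 0.19, 0.2798]
ee_rot: [0.671, 0.741, -0.002, -0.006]
ft_force: [-5.5, -0.5, 3.7]
grip_width: 0.001
```

```bash
python3 -c "
import h;h.st((-.062,.155,.28),5)"
```

```text
t4.40 bar xy mm [-63.1 160.5] z 279.8 yaw 5.7 toolz [-0.011  0.006 -1.   ] F bar [-5.5  0.8  3.7] g 0.001 q [-0.77  0.15  0.3   1.97 -0.06  1.04  1.23]
delta units now-frame [-0.11  0.04 -0.  ] target-frame [-0.11  0.04 -0.  ] rot units [-0.12 -0.08  0.14]
```

servo_tool(
  motion=[
    [[0,0.05,0,0,0,0],[0,0,0,0,0,0]],
  ],
)

```text
clock: 4.6
position: [0.4531, 0.1905, 0.2798]
ee_rot: [0.671, 0.742, -0.003, -0.007]
ft_force: [-4.8, 0.0, 3.5]
grip_width: 0.003
```

```bash
python3 -c "
import h;h.st((-.062,.155,.28),5)"
```

```text
t4.60 bar xy mm [-61.4 160.5] z 279.8 yaw 5.7 toolz [-0.014  0.006 -1.   ] F bar [-4.6  1.2  3.5] g 0.003 q [-0.76  0.16  0.3   1.97 -0.07  1.04  1.24]
delta units now-frame [-0.11  0.   -0.01] target-frame [-0.11  0.01 -0.  ] rot units [-0.16 -0.08  0.15]
```

Run:
```python
import h,cv2
s=h.cams.camera("side")["color"][110:200,170:290,::-1]
cv2.imwrite("pics/s3.png",cv2.resize(s,None,fx=6.5,fy=6.5,interpolation=cv2.INTER_CUBIC))
import numpy as np
def mid(a,l=.124):  # blade end centre in bar frame: pivot + rot(offset)
    ox,oy=-.030,l-.006
    x=ox*np.cos(a)+oy*np.sin(a);y=oy*np.cos(a)-ox*np.sin(a)
    w=h.MID+(-.045+x)*h.BX+(.065+y)*h.BY
    return (h.proj("side",[*w,.133])-[170,110])*6.5
for a in(0,.25,.29,.32): print(a,mid(a))
```

```text
0 [131.90266332 204.55950319]
0.25 [197.03489668 185.58603865]
0.29 [207.90171494 183.4644668 ]
0.32 [216.10757621 182.04302171]
```

View pics/s3.png

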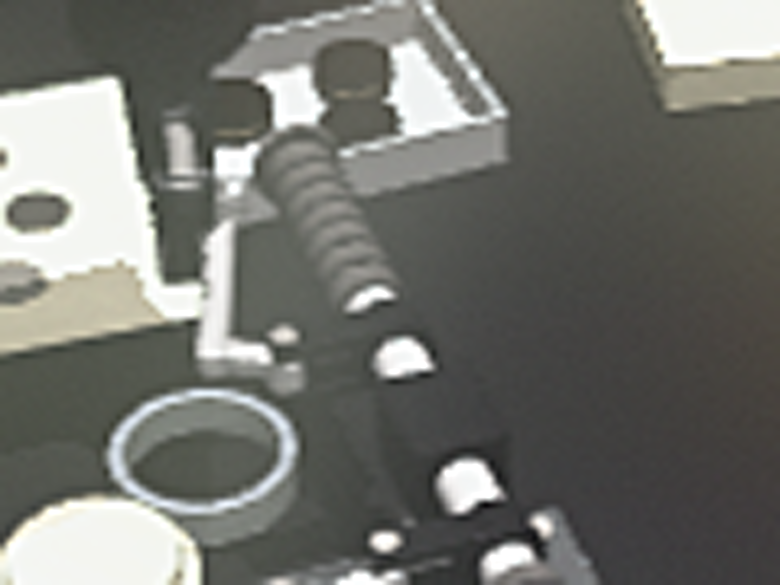

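The lever has swung well in, with its end at about (233,188). The model predicts (216,182) at the stop, and the same model was about 7 px low at rest. It is at or close to the stop, so I'll nudge until the force rises.

servo_tool(
  motion=[
    [[0,0.06,0,0,0,0],[0,0,0,0,0,0]],
  ],
)

```text
clock: 4.85
position: [0.4542, 0.1907, 0.2794]
ee_rot: [0.671, 0.742, -0.005, -0.009]
ft_force: [-5.4, -0.4, 4.2]
grip_width: -0.005
```

```bash
python3 -c "
import h;h.st((-.062,.155,.28),5)"
```

```text
t4.85 bar xy mm [-60.4 160.5] z 279.4 yaw 5.8 toolz [-0.021  0.004 -1.   ] F bar [-5.3  0.9  4.2] g -0.005 q [-0.76  0.16  0.3   1.96 -0.07  1.05  1.24]
delta units now-frame [-0.11 -0.02 -0.01] target-frame [-0.11 -0.01 -0.01] rot units [-0.23 -0.07  0.15]
```

servo_tool(
  motion=[
    [[0,0.03,0,-0.2,0,0],[0,0.02,0,-0.1,0,0]],
  ],
)

```text
clock: 5.05
position: [0.4531, 0.191, 0.2785]
ee_rot: [0.67, 0.742, -0.001, -0.004]
ft_force: [-17.8, -3.2, 15.8]
grip_width: -0.003
```

```bash
python3 -c "
import h;h.st((-.062,.155,.28),5)"
```

```text
t5.05 bar xy mm [-61.3 161. ] z 278.5 yaw 5.8 toolz [-0.007  0.004 -1.   ] F bar [-18.1   1.2  15.8] g -0.003 q [-0.77  0.15  0.3   1.97 -0.06  1.03  1.23]
delta units now-frame [-0.12  0.   -0.03] target-frame [-0.12  0.01 -0.03] rot units [-0.07 -0.06  0.16]
```

The force jumped to about 18 N and the motion stalled, so the lever is at its stop. I'll ease off slightly and hold.

servo_tool(
  motion=[
    [[0,0,0,0,0,0],[0,0,0,0,0,0]],
  ],
)

```text
clock: 5.25
position: [0.4517, 0.1906, 0.2785]
ee_rot: [0.67, 0.742, -0.002, -0.005]
ft_force: [-4.7, -0.9, 4.2]
grip_width: 0.001
```

```bash
python3 -c "
import h;h.st((-.062,.155,.28),5)"
```

```text
t5.25 bar xy mm [-62.7 161. ] z 278.5 yaw 5.8 toolz [-0.011  0.003 -1.   ] F bar [-4.7  0.2  4.2] g 0.001 q [-0.77  0.15  0.3   1.97 -0.06  1.03  1.23]
delta units now-frame [-0.12  0.03 -0.03] target-frame [-0.12  0.03 -0.03] rot units [-0.12 -0.05  0.17]
```

servo_tool(
  motion=[
    [[0,0.03,0,-0.06,0,0],[0,0.02,0,-0.05,0,0],[0,0.02,0,-0.05,0,0]],
  ],
)

```text
clock: 5.55
position: [0.4525, 0.191, 0.2781]
ee_rot: [0.67, 0.743, -0.001, -0.003]
ft_force: [-13.9, -1.9, 11.0]
grip_width: 0.0
```

```bash
python3 -c "
import h;h.st((-.062,.155,.28),5)"
```

```text
t5.55 bar xy mm [-61.9 161.3] z 278.1 yaw 5.9 toolz [-0.005  0.003 -1.   ] F bar [-13.9   1.5  11. ] g 0.0 q [-0.77  0.15  0.3   1.97 -0.06  1.03  1.23]
delta units now-frame [-0.12  0.02 -0.04] target-frame [-0.12  0.02 -0.04] rot units [-0.06 -0.04  0.18]
```

servo_tool(
  motion=[
    [[0,0.015,0,-0.03,0,0],[0,0.015,0,-0.03,0,0],[0,0.015,0,-0.03,0,0],[0,0.015,0,-0.03,0,0],[0,0.015,0,-0.03,0,0]],
  ],
)

```text
clock: 6.05
position: [0.4522, 0.1912, 0.2781]
ee_rot: [0.669, 0.743, -0.001, -0.003]
ft_force: [-9.9, -0.2, 7.3]
grip_width: -0.001
```

```bash
python3 -c "
import h;h.st((-.062,.155,.28),5)"
```

```text
t6.05 bar xy mm [-62.2 161.4] z 278.1 yaw 6.0 toolz [-0.005  0.002 -1.   ] F bar [-9.6  2.2  7.3] g -0.001 q [-0.77  0.15  0.3   1.97 -0.06  1.03  1.23]
delta units now-frame [-0.13  0.02 -0.04] target-frame [-0.13  0.02 -0.04] rot units [-0.06 -0.03  0.19]
```

servo_tool(
  motion=[
    [[0,0.02,0,-0.04,0,0],[0,0.015,0,-0.03,0,0],[0,0.015,0,-0.03,0,0],[0,0.015,0,-0.03,0,0],[0,0.015,0,-0.03,0,0],[0,0.015,0,-0.03,0,0]],
  ],
)

```text
clock: 6.65
position: [0.452, 0.1913, 0.2781]
ee_rot: [0.669, 0.743, -0.001, -0.002]
ft_force: [-11.4, -0.8, 7.2]
grip_width: -0.004
```

```bash
python3 -c "
import h;h.st((-.115,.155,.28),5)"
```

```text
t6.65 bar xy mm [-62.3 161.6] z 278.1 yaw 6.0 toolz [-0.004  0.001 -1.   ] F bar [-11.3   2.    7.2] g -0.004 q [-0.77  0.15  0.3   1.97 -0.06  1.03  1.23]
delta units now-frame [-0.28 -1.03 -0.03] target-frame [-0.3  -1.02 -0.04] rot units [-0.05 -0.01  0.2 ]
```

I held it at the stop for over 1 s at about 10 N. Now I'll let it return smoothly.

servo_tool(
  motion=[
    [[-0.02,-0.12,0,0,0,0],[-0.02,-0.12,0,0,0,0],[-0.02,-0.12,0,0,0,0],[-0.02,-0.12,0,0,0,0],[-0.02,-0.12,0,0,0,0],[-0.02,-0.15,0,0,0,0],[-0.02,-0.2,0,0,0,0],[-0.02,-0.2,0,0,0,0],[0,0,0,0,0,0]],
  ],
)

```text
clock: 7.55
position: [0.3919, 0.1749, 0.2786]
ee_rot: [0.67, 0.743, -0.0, -0.001]
ft_force: [-0.3, -0.7, -0.2]
grip_width: -0.001
```

Run:
```python
import h,cv2
h.st((-.118,-.120,.35),25)
s=h.cams.camera("side")["color"][110:200,170:290,::-1]
cv2.imwrite("pics/s4.png",cv2.resize(s,None,fx=6.5,fy=6.5,interpolation=cv2.INTER_CUBIC))
```

```text
t7.55 bar xy mm [-124.6  160.3] z 278.6 yaw 5.9 toolz [-0.001  0.    -1.   ] F bar [-0.5 -0.6 -0.2] g -0.001 q [-0.8   0.01  0.28  2.12 -0.    1.02  1.15]
delta units now-frame [-5.53  0.91 -1.43] target-frame [-5.53 -0.94 -1.43] rot units [-0.01 -0.01 -3.82]
```

View pics/s4.png

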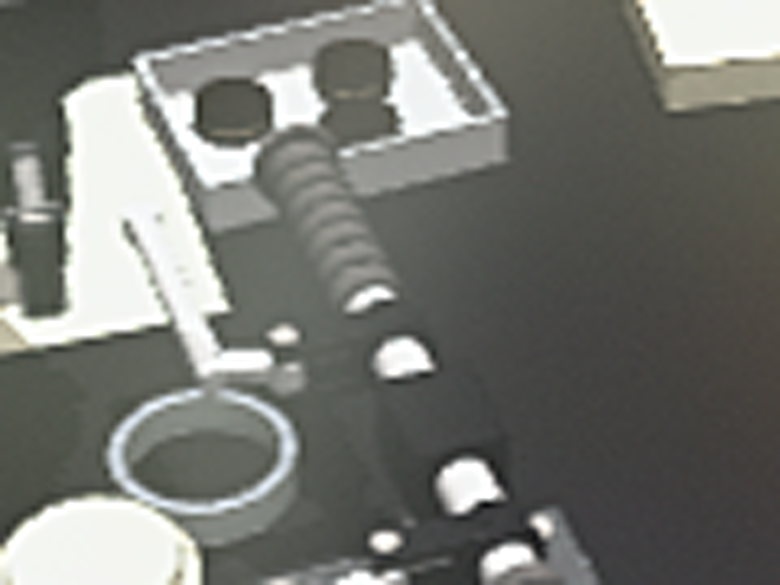

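The long lever is back fully out: its end is at (135,215) and its rest position was about (139,220). Next I'll lift, turn the tool and cross to the short lever.

servo_tool(
  motion=[
    [[0,0,-0.5,0,0,0],[0,0,-0.5,0,0,0],[0,0,-0.5,0,0,-0.9],[0,0,0,0,0,-1],[0,0,0,0,0,-1],[0,0,0,0,0,-0.9],[0,0,0,0,0,0]],
  ],
)

```text
clock: 8.3
position: [0.3938, 0.1757, 0.3581]
ee_rot: [0.533, 0.846, 0.002, 0.0]
ft_force: [-0.4, 0.7, 0.2]
grip_width: -0.001
```

```bash
python3 -c "
import h;h.st((-.118,-.120,.35),25)"
```

```text
t8.30 bar xy mm [-122.6  160.5] z 358.1 yaw 25.6 toolz [ 0.003  0.003 -1.   ] F bar [-0.2  0.8  0.2] g -0.001 q [-0.82 -0.08  0.28  2.02  0.02  1.2   1.47]
delta units now-frame [-5.51 -1.04  0.15] target-frame [-5.52 -0.98  0.16] rot units [ 0.04 -0.01  0.13]
```

servo_tool(
  motion=[
    [[-0.6,-0.12,0,0,0,0],[-0.7,-0.13,0,0,0,0],[-0.7,-0.13,0,0,0,0],[-0.7,-0.13,0,0,0,0],[-0.7,-0.13,0,0,0,0],[-0.7,-0.13,0,0,0,0],[-0.7,-0.13,0,0,0,0],[-0.5,-0.1,0,0,0,0],[0,0,0,0,0,0]],
  ],
)

```text
clock: 9.2
position: [0.4647, -0.0948, 0.3587]
ee_rot: [0.541, 0.841, 0.003, 0.003]
ft_force: [0.2, 0.5, 0.0]
grip_width: -0.0
```

```bash
python3 -c "
import h;h.st((-.118,-.120,.28),25)"
```

```text
t9.20 bar xy mm [-119.1 -119.1] z 358.7 yaw 24.5 toolz [ 0.008  0.002 -1.   ] F bar [0.3 0.5 0. ] g -0.0 q [-0.53  0.    0.65  1.94 -0.01  1.19  2.12]
delta units now-frame [-0.02  0.01  1.57] target-frame [-0.02  0.02  1.57] rot units [ 0.09  0.02 -0.1 ]
```

servo_tool(
  motion=[
    [[0,0,0.4,0.05,0,0],[0,0,0.4,0,0,0],[0,0,0.4,0,0,0],[0,0,0.36,0,0,0],[0,0,0,0,0,0]],
  ],
)

```text
clock: 9.7
position: [0.4659, -0.0932, 0.2785]
ee_rot: [0.546, 0.838, 0.001, 0.002]
ft_force: [0.8, 0.5, -1.0]
grip_width: -0.002
```

Run:
```python
import h,cv2
h.st((-.098,-.120,.28),25)
s=h.cams.camera("side")["color"][140:270,160:320,::-1]
cv2.imwrite("pics/s5.png",cv2.resize(s,None,fx=4.6,fy=4.6,interpolation=cv2.INTER_CUBIC))
```

```text
t9.70 bar xy mm [-117.5 -117.8] z 278.5 yaw 23.8 toolz [ 0.005  0.    -1.   ] F bar [ 0.9  0.3 -1. ] g -0.002 q [-0.51  0.12  0.66  2.03 -0.09  1.01  2.17]
delta units now-frame [-0.11  0.38 -0.03] target-frame [-0.12  0.38 -0.03] rot units [ 0.06  0.02 -0.23]
```

View pics/s5.png

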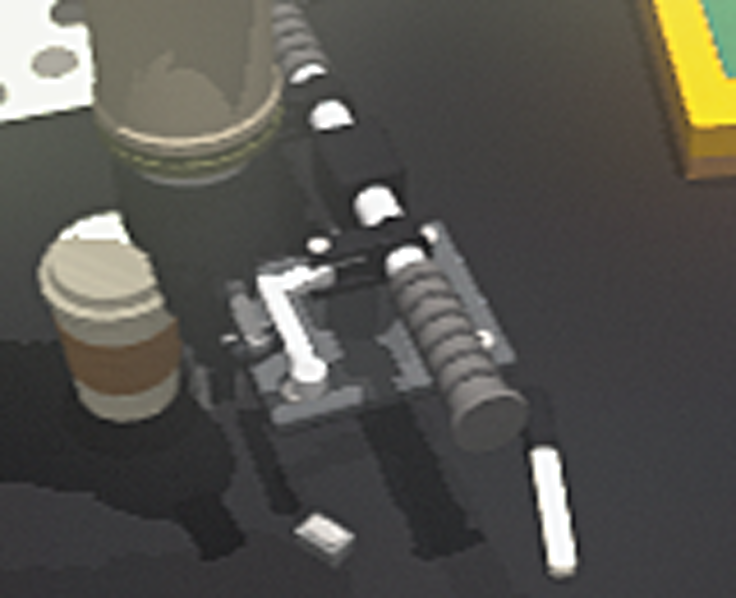

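The fingers hang in front of the short lever, at about (235,340), clear of the cup. I'll advance gently with a small shift outboard.

servo_tool(
  motion=[
    [[-0.15,0.1,0,0,0,-0.2],[-0.03,0.15,0,0,0,0],[-0.03,0.1,0,0,0,0],[-0.02,0.06,0,0,0,0],[0,0,0,0,0,0]],
  ],
)

```text
clock: 10.25
position: [0.4921, -0.0937, 0.2833]
ee_rot: [0.539, 0.842, 0.003, 0.004]
ft_force: [-1.0, -0.7, -1.7]
grip_width: -0.001
```

```bash
python3 -c "
import h;h.st((-.075,-.126,.28),25)"
```

```text
t10.25 bar xy mm [ -92.2 -124.7] z 283.3 yaw 24.7 toolz [ 0.01   0.001 -1.   ] F bar [-1.1 -0.5 -1.7] g -0.001 q [-0.5   0.18  0.66  1.96 -0.13  1.03  2.22]
delta units now-frame [-0.09  0.33  0.07] target-frame [-0.09  0.33  0.07] rot units [ 0.11  0.04 -0.05]
```

servo_tool(
  motion=[
    [[-0.02,0.1,0.03,0.05,0,0],[-0.02,0.1,0.02,0,0,0],[0,0,0,0,0,0]],
  ],
)

```text
clock: 10.55
position: [0.5021, -0.0922, 0.2808]
ee_rot: [0.54, 0.842, 0.0, 0.002]
ft_force: [-1.9, 0.2, 0.9]
grip_width: -0.003
```

```bash
python3 -c "
import h;h.st((-.075,-.126,.28),25)"
```

```text
t10.55 bar xy mm [ -82.1 -125.5] z 280.8 yaw 24.6 toolz [ 0.004 -0.002 -1.   ] F bar [-1.8  0.7  0.9] g -0.003 q [-0.49  0.21  0.65  1.94 -0.15  1.03  2.22]
delta units now-frame [-0.04  0.14  0.02] target-frame [-0.04  0.14  0.02] rot units [ 0.03  0.04 -0.07]
```

servo_tool(
  motion=[
    [[-0.01,0.1,0,0,0,0],[0,0,0,0,0,0]],
  ],
)

```text
clock: 10.75
position: [0.5064, -0.0921, 0.2805]
ee_rot: [0.541, 0.841, -0.001, 0.002]
ft_force: [-3.4, -0.1, 3.3]
grip_width: 0.0
```

```bash
python3 -c "
import h;h.st((-.075,-.126,.28),25)"
```

```text
t10.75 bar xy mm [ -78.  -126.5] z 280.5 yaw 24.5 toolz [ 0.002 -0.004 -1.   ] F bar [-3.3  0.8  3.3] g 0.0 q [-0.49  0.22  0.65  1.93 -0.15  1.04  2.23]
delta units now-frame [-0.    0.06  0.01] target-frame [-0.    0.06  0.01] rot units [ 0.    0.05 -0.1 ]
```

servo_tool(
  motion=[
    [[0,0.06,0,0,0,0],[0,0,0,0,0,0]],
  ],
)

```text
clock: 10.95
position: [0.5087, -0.0923, 0.2804]
ee_rot: [0.542, 0.841, -0.002, 0.001]
ft_force: [-4.7, -0.2, 2.0]
grip_width: -0.001
```

```bash
python3 -c "
import h;h.st((-.075,-.126,.28),25)"
```

```text
t10.95 bar xy mm [ -75.8 -127.2] z 280.4 yaw 24.4 toolz [-0.    -0.005 -1.   ] F bar [-4.6  0.9  2. ] g -0.001 q [-0.49  0.23  0.65  1.92 -0.16  1.04  2.23]
delta units now-frame [0.02 0.02 0.01] target-frame [0.02 0.02 0.01] rot units [-0.03  0.06 -0.12]
```

servo_tool(
  motion=[
    [[0.01,0.06,0,0,0,0],[0,0,0,0,0,0]],
  ],
)

```text
clock: 11.15
position: [0.5106, -0.0922, 0.2803]
ee_rot: [0.543, 0.84, -0.004, 0.001]
ft_force: [-3.9, 0.4, 2.1]
grip_width: 0.0
```

```bash
python3 -c "
import h;h.st((-.075,-.126,.28),25)"
```

```text
t11.15 bar xy mm [ -73.9 -127.7] z 280.3 yaw 24.3 toolz [-0.002 -0.007 -1.   ] F bar [-3.7  1.4  2.1] g 0.0 q [-0.49  0.24  0.65  1.92 -0.16  1.04  2.22]
delta units now-frame [ 0.04 -0.01  0.01] target-frame [ 0.04 -0.01  0.01] rot units [-0.05  0.07 -0.14]
```

servo_tool(
  motion=[
    [[0.01,0.05,0,-0.03,0,0],[0,0,0,0,0,0]],
  ],
)

```text
clock: 11.35
position: [0.512, -0.0924, 0.2802]
ee_rot: [0.543, 0.839, -0.004, 0.002]
ft_force: [-4.2, -0.5, 2.6]
grip_width: 0.002
```

```bash
python3 -c "
import h;h.st((-.075,-.126,.28),25)"
```

```text
t11.35 bar xy mm [ -72.6 -128.1] z 280.2 yaw 24.2 toolz [-0.001 -0.008 -1.   ] F bar [-4.2  0.6  2.6] g 0.002 q [-0.49  0.24  0.65  1.91 -0.16  1.04  2.22]
delta units now-frame [ 0.05 -0.04  0.  ] target-frame [ 0.05 -0.04  0.  ] rot units [-0.05  0.07 -0.17]
```

servo_tool(
  motion=[
    [[0.02,0.05,0,-0.04,-0.03,0],[0,0.02,0,-0.02,0,0]],
  ],
)

```text
clock: 11.55
position: [0.514, -0.0921, 0.2801]
ee_rot: [0.544, 0.839, -0.004, 0.004]
ft_force: [-5.8, -3.4, 4.5]
grip_width: -0.003
```

```bash
python3 -c "
import h;h.st((-.075,-.126,.28),25)"
```

```text
t11.55 bar xy mm [ -70.6 -128.3] z 280.1 yaw 24.0 toolz [ 0.003 -0.01  -1.   ] F bar [-6.5 -1.9  4.5] g -0.003 q [-0.49  0.24  0.65  1.91 -0.16  1.04  2.22]
delta units now-frame [ 0.06 -0.08  0.  ] target-frame [ 0.06 -0.08  0.  ] rot units [-0.02  0.12 -0.2 ]
```

servo_tool(
  motion=[
    [[0.01,0.04,0,-0.03,0.05,0],[0,0.02,0,-0.03,0.03,0]],
  ],
)

```text
clock: 11.75
position: [0.5157, -0.0929, 0.28]
ee_rot: [0.546, 0.838, -0.001, 0.002]
ft_force: [-6.2, -5.2, 4.0]
grip_width: 0.002
```

```bash
python3 -c "
import h;h.st((-.075,-.126,.28),25)"
```

```text
t11.75 bar xy mm [ -69.1 -129.6] z 280.0 yaw 23.9 toolz [ 0.003 -0.005 -1.   ] F bar [-7.3 -3.6  4. ] g 0.002 q [-0.48  0.25  0.65  1.91 -0.17  1.04  2.23]
delta units now-frame [ 0.09 -0.1   0.  ] target-frame [ 0.09 -0.1   0.  ] rot units [ 0.01  0.06 -0.23]
```

servo_tool(
  motion=[
    [[0.01,0.03,0,-0.03,0.02,0],[0,0.02,0,-0.03,0,0]],
  ],
)

```text
clock: 11.95
position: [0.5171, -0.0934, 0.2799]
ee_rot: [0.547, 0.837, 0.0, 0.003]
ft_force: [-5.6, -3.3, 3.5]
grip_width: -0.004
```

```bash
python3 -c "
import h;h.st((-.075,-.126,.28),25)"
```

```text
t11.95 bar xy mm [ -67.9 -130.3] z 279.9 yaw 23.7 toolz [ 0.005 -0.002 -1.   ] F bar [-6.2 -1.9  3.5] g -0.004 q [-0.48  0.25  0.65  1.9  -0.17  1.04  2.23]
delta units now-frame [ 0.11 -0.13 -0.  ] target-frame [ 0.11 -0.12 -0.  ] rot units [ 0.04  0.05 -0.26]
```

servo_tool(
  motion=[
    [[0.01,0.03,0,-0.04,0.02,0],[0,0.02,0,-0.04,0,0]],
  ],
)

```text
clock: 12.15
position: [0.5177, -0.0938, 0.2797]
ee_rot: [0.548, 0.837, 0.002, 0.003]
ft_force: [-11.2, -2.7, 8.0]
grip_width: -0.001
```

Run:
```python
import h,cv2
h.st((-.098,-.120,.28),25)
s=h.cams.camera("side")["color"][170:250,190:290,::-1]
cv2.imwrite("pics/s6.png",cv2.resize(s,None,fx=7,fy=7,interpolation=cv2.INTER_CUBIC))
import numpy as np
def mid(a,l=.084):
    ox,oy=-.030,l-.006
    x=ox*np.cos(a)+oy*np.sin(a);y=oy*np.cos(a)-ox*np.sin(a)
    w=h.MID+(-.045+x)*h.BX-(.065+y)*h.BY
    return (h.proj("side",[*w,.133])-[190,170])*7
for a in(0,.3,.35,.4): print(a,mid(a))
```

```text
t12.15 bar xy mm [ -67.4 -130.9] z 279.7 yaw 23.6 toolz [ 0.006  0.001 -1.   ] F bar [-11.5   0.1   8. ] g -0.001 q [-0.48  0.25  0.65  1.9  -0.18  1.04  2.23]
delta units now-frame [ 0.32 -0.57 -0.01] target-frame [ 0.33 -0.56 -0.01] rot units [ 0.07  0.02 -0.28]
0 [248.56265399 358.81489907]
0.3 [323.36753477 351.79718016]
0.35 [335.41481914 349.06547858]
0.4 [347.24794939 345.90684857]
```

View pics/s6.png

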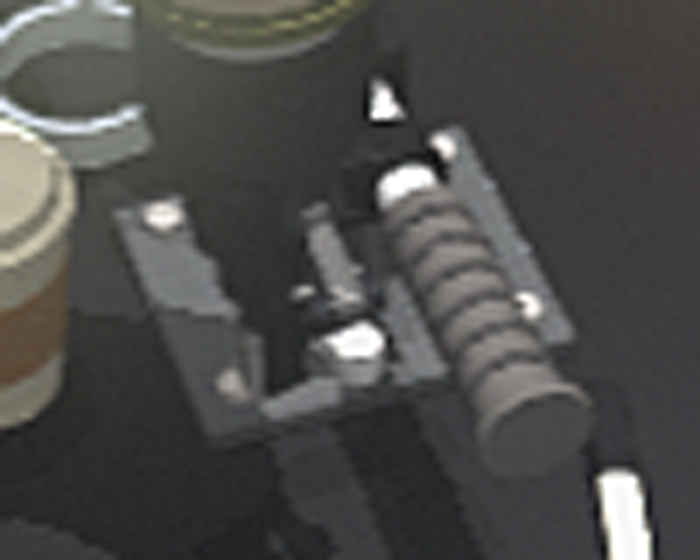

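The short lever's end is at (358,345) and the model puts the stop at (347,346). The force is 11.5 N with the motion stalled, so it is on its stop. I'll hold it there.

servo_tool(
  motion=[
    [[0.01,0.02,0,-0.03,0,0],[0.01,0.015,0,-0.03,0,0],[0.01,0.015,0,-0.03,0,0],[0.01,0.015,0,-0.03,0,0],[0.01,0.015,0,-0.03,0,0]],
  ],
)

```text
clock: 12.7
position: [0.517, -0.0942, 0.2797]
ee_rot: [0.55, 0.835, 0.004, 0.003]
ft_force: [-6.8, -4.5, 6.3]
grip_width: 0.002
```

```bash
python3 -c "
import h;h.st((-.075,-.126,.28),25)"
```

```text
t12.70 bar xy mm [ -68.1 -131.1] z 279.7 yaw 23.3 toolz [ 0.009  0.004 -1.   ] F bar [-7.7 -2.7  6.3] g 0.002 q [-0.48  0.25  0.65  1.9  -0.18  1.03  2.23]
delta units now-frame [ 0.12 -0.12 -0.01] target-frame [ 0.13 -0.12 -0.01] rot units [ 0.11  0.   -0.35]
```

servo_tool(
  motion=[
    [[0.01,0.02,0,-0.03,0,0],[0.01,0.02,0,-0.03,0,0],[0.01,0.015,0,-0.03,0,0],[0.01,0.015,0,-0.03,0,0],[0.01,0.015,0,-0.03,0,0],[0.01,0.015,0,-0.03,0,0]],
  ],
)

```text
clock: 13.3
position: [0.5165, -0.0946, 0.2796]
ee_rot: [0.553, 0.833, 0.006, 0.003]
ft_force: [-7.6, -4.5, 6.2]
grip_width: 0.001
```

```bash
python3 -c "
import h;h.st((-.075,-.126,.28),25)"
```

```text
t13.30 bar xy mm [ -68.8 -131.4] z 279.6 yaw 22.9 toolz [ 0.012  0.007 -1.   ] F bar [-8.4 -2.5  6.2] g 0.001 q [-0.48  0.25  0.65  1.91 -0.19  1.03  2.22]
delta units now-frame [ 0.13 -0.11 -0.01] target-frame [ 0.13 -0.1  -0.01] rot units [ 0.16 -0.02 -0.42]
```

The force is only slightly above the spring's, so I'll hold a little firmer to be certain of a full second at the stop.

servo_tool(
  motion=[
    [[0.01,0.035,0,-0.03,0,0.02],[0.01,0.03,0,-0.03,0,0.02],[0.01,0.025,0,-0.03,0,0.02],[0.01,0.025,0,-0.03,0,0.02]],
  ],
)

```text
clock: 13.7
position: [0.5169, -0.0949, 0.2793]
ee_rot: [0.558, 0.83, 0.007, 0.002]
ft_force: [-11.9, -4.9, 10.0]
grip_width: -0.003
```

```bash
python3 -c "
import h;h.st((-.075,-.126,.28),25)"
```

```text
t13.70 bar xy mm [ -68.4 -131.8] z 279.3 yaw 22.1 toolz [ 0.01   0.009 -1.   ] F bar [-12.7  -1.9  10. ] g -0.003 q [-0.48  0.25  0.65  1.91 -0.19  1.03  2.21]
delta units now-frame [ 0.13 -0.11 -0.01] target-frame [ 0.14 -0.11 -0.01] rot units [ 0.15 -0.05 -0.57]
```

servo_tool(
  motion=[
    [[0.01,0.025,0,-0.03,0,0.02],[0.01,0.025,0,-0.03,0,0.02],[0.01,0.025,0,-0.03,0,0.02],[0.01,0.025,0,-0.03,0,0.02],[0.01,0.025,0,-0.03,0,0.02],[0.01,0.025,0,-0.03,0,0.02],[0.01,0.025,0,-0.03,0,0.02],[0.01,0.025,0,-0.03,0,0.02]],
  ],
)

```text
clock: 14.5
position: [0.5172, -0.0954, 0.2793]
ee_rot: [0.568, 0.823, 0.008, -0.001]
ft_force: [-12.0, -5.6, 9.5]
grip_width: 0.0
```

```bash
python3 -c "
import h;h.st((-.120,-.126,.28),25)"
```

```text
t14.50 bar xy mm [ -68.3 -132.4] z 279.3 yaw 20.7 toolz [ 0.007  0.014 -1.   ] F bar [-13.   -2.5   9.5] g 0.0 q [-0.48  0.25  0.66  1.9  -0.2   1.04  2.2 ]
delta units now-frame [ 0.25 -1.01 -0.02] target-frame [ 0.32 -0.99 -0.01] rot units [ 0.14 -0.12 -0.86]
```

That was over a second on the stop at about 13 N. Now I'll release it and retreat.

servo_tool(
  motion=[
    [[0.02,-0.12,0,0,0,0],[0.02,-0.12,0,0,0,0],[0.02,-0.12,0,0,0,0],[0.02,-0.12,0,0,0,0],[0.02,-0.15,0,0,0,0],[0.02,-0.15,0,0,0,0],[0.02,-0.2,0,0,0,0],[0,0,0,0,0,0]],
  ],
)

```text
clock: 15.3
position: [0.4657, -0.1055, 0.2788]
ee_rot: [0.568, 0.823, 0.009, -0.001]
ft_force: [0.6, -0.0, -0.4]
grip_width: 0.001
```

```bash
python3 -c "
import h;h.st((-.120,-.126,.40),25)"
```

```text
t15.30 bar xy mm [-120.7 -129.7] z 278.8 yaw 20.8 toolz [ 0.009  0.016 -1.   ] F bar [ 0.6 -0.2 -0.4] g 0.001 q [-0.5   0.13  0.68  2.02 -0.12  1.01  2.17]
delta units now-frame [ 0.1   0.06 -2.42] target-frame [ 0.07  0.03 -2.42] rot units [ 0.17 -0.13 -0.84]
```

servo_tool(
  motion=[
    [[0,-0.1,-0.4,0,0,0],[0,0,-0.5,0,0,0],[0,0,-0.5,0,0,0],[0,0,-0.5,0,0,0],[0,0,-0.5,0,0,0],[0,-0.4,-0.3,0,0,0],[0,-0.4,0,0,0,0],[0,0,0,0,0,0],[0,0,0,0,0,0]],
  ],
)

```text
clock: 16.2
position: [0.4209, -0.1242, 0.42]
ee_rot: [0.568, 0.823, 0.011, 0.001]
ft_force: [-0.6, -0.2, 0.3]
grip_width: 0.002
```

Run:
```python
import h,cv2
h.st()
t=h.cams.camera("top")["color"][150:290,90:320,::-1]
s=h.cams.camera("side")["color"][70:280,130:330,::-1]
cv2.imwrite("pics/t7.png",cv2.resize(t,None,fx=3.4,fy=3.4,interpolation=cv2.INTER_CUBIC));cv2.imwrite("pics/s7.png",cv2.resize(s,None,fx=2.8,fy=2.8,interpolation=cv2.INTER_CUBIC))
```

```text
t16.20 bar xy mm [-168.6 -137.1] z 420.0 yaw 20.8 toolz [ 0.014  0.017 -1.   ] F bar [-0.6 -0.   0.3] g 0.002 q [-0.52 -0.17  0.65  1.93  0.08  1.34  2.04]
```

View pics/t7.png

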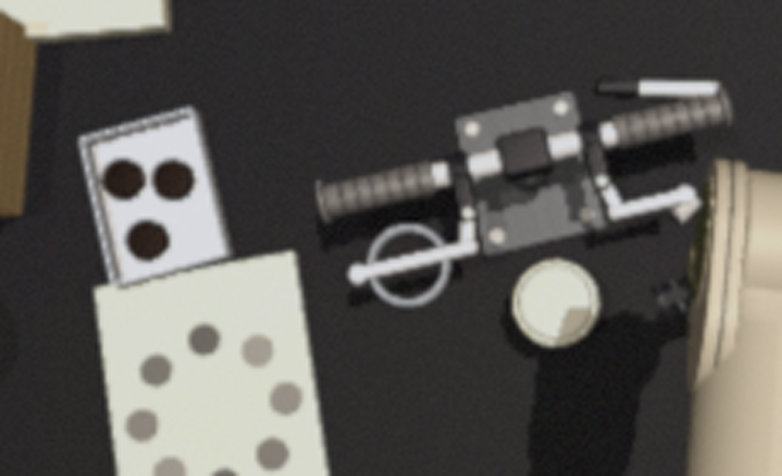

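View pics/s7.png

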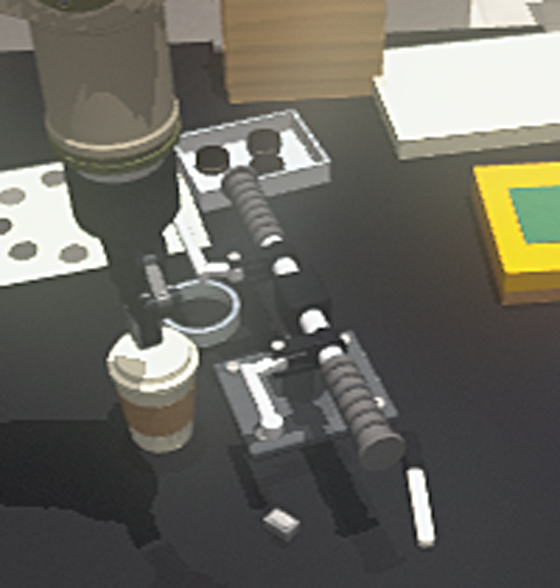

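Both levers are back at their rest pixels: the long lever's end is at top-crop (357,273), which is full-image (195,230), and the short one's is at (688,193), or (292,207). The cup, tape, sharpener and marker haven't moved. The fingers are high and clear, so I'm handing in.

```bash
python3 -c "
from workcell import order;print(order.hand_in())"
```

```text
the job is handed in; nothing more can be done
None
```

I pressed both levers in to their stops with closed fingers, long lever first, and let each spring back. I then backed the arm clear and handed in at about 16 s, well under the 58 s limit.

- **Long lever:** At the stop the force rose sharply, to a brief peak of 18 N, and motion stalled. I held it there for about 1.1 s at 10–14 N.
- **Short lever:** It stalled at its stop at about 11.5 N. The first second of holding eased to about 8 N, close to the spring's own force, so I firmed up to about 13 N and held for about 1.2 s more.
- **Last checks:** In the final pictures both levers are back at their rest positions. The cup, tape, sharpener, marker and tray look unmoved. The water bottle was outside those final crops, but the arm never went near it. The fingers are clear and the wrist force reads about zero.

**Disagreements:** The position I predicted for each lever's end at its stop was 1.5–2.5 px off what the side camera showed, within its calibration error plus blur. While each lever was held in, the wrist also read up to 16 N of vertical force on the fingers, which I took to be friction on the lever.

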